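Set a scored tile over the edge for snapping

TASK

Using only the fingertips, push the scored terracotta tile across the raised wooden board until its score line lies right over the board's metal edge and along it, so that the short piece overhangs ready to be snapped off. Slide the tile flat on the board: do not pick it up, tip it or let it drop off, and leave the small cup, the glass and the wooden rib beside the board where they are. Then leave the tile lying there and draw back.

Things in the scene. Friction and masses are not known exactly. Their poses are not given: they have to be found in the camera images.
- board: Dark wooden board on battens, fixed: 220 mm (its x) by 300 mm (its y), flat top 40 mm above the worktable, only the tile on it. Origin at the centre of its underside, z up. The face at its y = -150 mm is the metal edge (bright aluminium strip, 16 mm wide on the top, flush), which faces the robot's right, give or take 20 degrees.
- edge_mid (a point): Middle of the metal edge's upper corner, on the level of the board's top; axes as the board's: x runs along the edge, -y points off the board.
- tile: Loose terracotta tile, 100 mm (its x) by 120 mm (its y) by 8 mm, 0.13 to 0.27 kg, origin centre of underside, z up. Dark score groove across its top at its y = -20 mm: 40 mm from the end nearest the metal edge, 80 mm from the rear end (y = +60 mm), where to push; two spread fingertips flush with it can steer it square. Starts 60 to 90 mm short, up to 17 degrees askew; tips off if pushed 20 mm too far.
- score_a (a point): End of the score line on the tile's upper face at the tile's own x = -50 mm, y = -20 mm.
- score_b (a point): The other end of the score line, at the tile's own x = +50 mm, y = -20 mm, on its upper face.
- sake_cup: Loose small brown cup, 54 mm across, 41 mm high, standing on the worktable beyond the far side of the board. Origin at the centre of its underside. To be left alone.
- rib: Loose half-moon wooden potter's rib, 54 x 90 x 6 mm, lying on the worktable to the left of the board. Origin at the centre of its underside. To be left alone.
- glass: Loose small clear glass, 44 mm across, 43 mm high, standing on the worktable to the left of the board. Origin at the centre of its underside. To be left alone.
There are look-alikes about, which are no part of the job. Of the things shaped like the tile, the terracotta one is meant.

How it is judged:
At the end, for the whole second after the job is handed in: Both ends of the tile's score line are within 6 mm of the metal edge's face (measured square to the edge) and within the edge's length; the tile lies flat on the board (within 3 mm and 0.04 rad) at rest; cup, rib and glass are within 15 mm of where they stood (y of score_a in the frame of edge_mid between -0.006 and 0.006 m and y of score_b in the frame of edge_mid between -0.006 and 0.006 m and x of score_a in the frame of edge_mid between -0.109 and 0.109 m and x of score_b in the frame of edge_mid between -0.109 and 0.109 m and z of tile in the frame of edge_mid between -0.003 and 0.003 m and angle between tile's own z axis and vertical below 0.04 rad and linear speed of tile below 0.01 m/s and distance of each of sake_cup, rib, glass from where it was at the start of the episode below 0.015 m); the robot touches nothing.
It fails at once if the tile is lifted off the board (z of tile in the frame of edge_mid above 0.006 m).
It fails at once if the tile is tipped or falls off the board (angle between tile's own z axis and vertical above 0.15 rad or z of tile in the frame of edge_mid below -0.01 m).
It fails at once if the cup, the glass or the rib is disturbed (distance of any of sake_cup, rib, glass from where it was at the start of the episode above 0.015 m).
It also fails if it takes over 48 s, if anything falls off the work surface, if the arm or the gripper's body presses on something with over 40 N, if the wrist force passes 120 N, or if a joint passes its speed limit or range.

ROBOT

A 6-joint arm with a two-finger parallel gripper is mounted at the origin on the work surface; the furniture and walls round the work are solid. World frame = base frame: x ahead of the robot, y to its left, z up, the work surface at z = 0. Lengths are in m, angles in rad, forces in N, time in s.
With the tool pointing down it reaches from about 0.3 to 0.875 m from the base axis. Payload 6.4 kg.
Tool frame: the origin (TCP) lies midway between the tips of the shut fingers; the grasp point (between the pads) lies 19 mm behind it; x points along the fingers, y is the direction in which the jaws open and shut, and the axes are right-handed (so a half turn about x gives the same grasp; the last joint's range is limited). The gripper opens to 85 mm and grips with 20 to 120 N. Pads are 22 mm wide; open, the fingers measure 114 mm over their backs; the gripper's body (76 mm by 85 mm) begins 54 mm behind the grasp point. The pads swing forward as they close: fully open they stand 13 mm farther back than shut.
Start: joints at [-1.531, 0.181, 1.607, -0, 1.354, -0.206], TCP at [0.14, -0.558, 0.192] pointing down, gripper open.
Joint ranges: [-2.99, 2.99], [-0.89, 2.07], [0.3, 2.58], [-1.14, 4.28], [0, 2.63], [-3.12, 3.12]. Speed limits (rad/s): [2.57, 2.57, 3.01, 3.14, 3.14, 3.14].

INTERFACE

Orientations are given as a unit quaternion [w, x, y, z].
In Python, from bench import ctrl gives the robot as it stands.
- The arm moves only by the tool step_arm, never from a script. Its argument "motion" is a list of rows, each a list of 7 numbers: the shift along the tool's x, y, z in mm, then the turn, a rotation vector about the tool's x, y, z in degrees, then the closure in counts, from 0 (fully open) to 255 (shut). In form: [[tx, ty, tz, rx, ry, rz, hand], ...]. A call has 1 to 10 rows; each row is the pose to reach, as a shift and turn from the pose commanded when the call began, along the tool's axes at that moment; what a row does not reach only later rows make up. A row lasts 1/8 s, in which the tool goes at most 62.5 mm and 10.7 degrees, less where a joint would pass 70% of its speed; a pose out of reach is approached as far as the arm can. A call with a gripper value outside its range is refused whole. The fingers move at their own pace and stop on an object; the grip force is fixed at half the most. Time passes only in rows, so rows that repeat a pose let the fingers close. It gives the time, the measured TCP pose, the force and the opening at its end, in the units of the state.
- ctrl.get_obs(): the state, without advancing time (a new reading comes with each control period).
- ctrl.camera(name): name is "side" or "top" or "wrist"; returns (picture, depth): 420x560x3 uint8, red, green, blue; 420x560 float32, m along the optical axis (not along the pixel's ray), 0 where there is no reading.
- ctrl.camera_info(name): a dict with "fx", "fy", "cx", "cy" (pixels), "dist_coeffs" ([k1, k2, p1, p2, k3] as OpenCV has them; the pictures are not rectified), "T" (4x4, takes a point from camera to world coordinates); the wrist camera has in their place "hand_eye" (4x4, takes a point from camera to tool coordinates, whose origin is the TCP and whose axes are the tool frame's). Camera axes: x right, y down, z forward; pixel columns grow to the right and rows downward; lengths in m; the calibration is good to about 2 mm. A picture is of the moment at which its call begins: read the wrist's pose just before it. camera_info takes no time and is no camera call.
- ctrl.hand_in(): hands the job in, once; it reports no verdict.
The state is a dict: "time_s": time; "q": joint angles; "dq": joint speeds; "joint_efforts": joint torques, N m; "eef_pos": TCP position; "eef_rot": TCP orientation; "wrist_force": force on the tool from outside, world axes, zero at the start; "torque": the same for the moment, N m; "opening": opening from 0.0 (shut) to 1.0 (fully open).
Only numpy, scipy, OpenCV 4.12 (cv2) and the standard library are available. Lean on these libraries where they do the work, as an engineer would, in place of code of your own. Each camera call takes 0.05 s, during which the arm holds its last target. There are 200 camera calls.

## Working session

There is one attempt and no reset: what is moved stays moved. The work goes in short steps, Python scripts to look and compute and a tool call to move; the robot and the scene stay as the last step left them, time stands still between calls to the robot, and variables do not carry over. Pictures are saved under pics/ and viewed, about 8 in all and at most 12, crops included, and the job is handed in when it is done.

Besides the shell and the picture viewer there is one more tool, called after "Emit:" by a JSON object that holds its "fn" and its "kwargs". step_arm: Moves the arm, as the interface text tells. Its arguments: {"type":"object","properties":{"motion":{"type":"array","items":{"type":"array","items":{"type":"number"}}}},"required":["motion"]}

```bash
mkdir -p pics; python3 - <<'E'
from bench import ctrl
import cv2,numpy as np
o=ctrl.get_obs();print(o)
for n in("top","side"):
    p,d=ctrl.camera(n);cv2.imwrite(f"pics/{n}0.png",p[:,:,::-1]);np.save(f"pics/{n}0.npy",d)
    print(n,ctrl.camera_info(n))
print(ctrl.camera_info("wrist"))
a=cv2.imread("pics/top0.png");b=cv2.imread("pics/side0.png")
E
```

```text
{'time_s': 0.0, 'q': array([-1.53131028e+00,  1.81515406e-01,  1.60804644e+00,  2.80476121e-06,
        1.35380509e+00, -2.06290098e-01]), 'dq': array([-0.00080288, -0.00018675,  0.0001621 ,  0.00094945,  0.00114499,
       -0.00073453]), 'joint_efforts': array([ 2.16635832e-03, -4.44862068e+01, -3.51333869e+01, -1.59831379e-04,
        9.13760072e-03, -1.01858021e-05]), 'eef_pos': array([ 0.13990049, -0.557062  ,  0.19118006]), 'eef_rot': array([ 0.08605116,  0.70182729,  0.08730124, -0.70172085]), 'wrist_force': array([0.31359445, 0.53138805, 0.37100447]), 'torque': array([-0.00629611,  0.02802919,  0.00086162]), 'opening': 1.0031124284432236}
top {'fx': 455.0204151873598, 'fy': 455.0204151873598, 'cx': 283.37344380270804, 'cy': 203.27449707924546, 'dist_coeffs': array([-0.09705307,  0.        ,  0.        ,  0.        ,  0.        ]), 'T': array([[-0.00257611, -0.99875696,  0.04977857,  0.40626252],
       [-0.99998035,  0.00285735,  0.00557939, -0.07195027],
       [-0.00571469, -0.04976322, -0.99874469,  1.12833488],
       [ 0.        ,  0.        ,  0.        ,  1.        ]])}
[... 293 characters left out ...]
62, -0.73650989,  0.60048695],
       [-0.01943927, -0.73893795, -0.673493  ,  0.6654368 ],
       [ 0.        ,  0.        ,  0.        ,  1.        ]])}
{'fx': 292.7251932694865, 'fy': 292.7251932694865, 'cx': 278.29504519903657, 'cy': 208.72809722408988, 'dist_coeffs': array([-0.05069864,  0.        ,  0.        ,  0.        ,  0.        ]), 'hand_eye': array([[-1.39202679e-03, -2.59918462e-01,  9.65629564e-01,
        -1.82103369e-01],
       [ 9.99998883e-01, -8.87956144e-04,  1.20256160e-03,
         4.16189754e-04],
       [ 5.44868742e-04,  9.65630159e-01,  2.59919408e-01,
        -6.53763250e-02],
       [ 0.00000000e+00,  0.00000000e+00,  0.00000000e+00,
         1.00000000e+00]])}
```

View pics/top0.png

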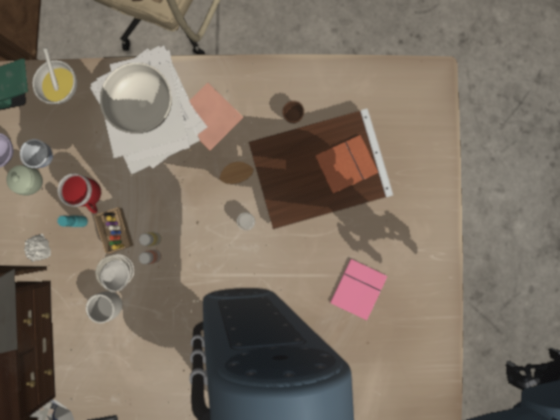

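View pics/side0.png

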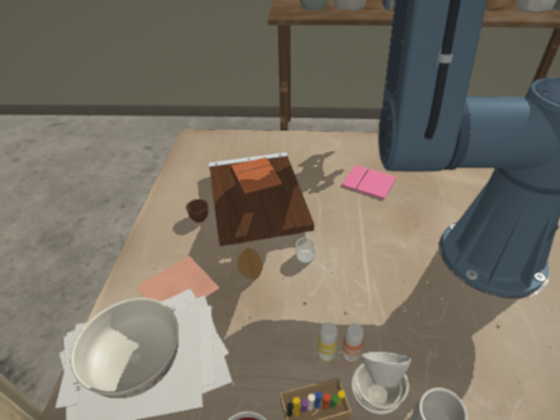

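Look-alikes in the top view: the terracotta tile on the board at (347,163), the pink scored tile at (359,289) and the flat salmon sheet at (213,116). The one on the board is the terracotta tile with the dark score. The board's metal edge runs from (365,111) to (389,194), the cup is at (293,111), the rib at (236,172) and the glass at (245,220).

```bash
cat > h.py <<'E'
from bench import ctrl
import cv2,numpy as np
from scipy.spatial.transform import Rotation as R
def cam(n):
    o=ctrl.get_obs(); i=ctrl.camera_info(n); p,d=ctrl.camera(n)
    if n=="wrist":
        q=o['eef_rot'];M=np.eye(4);M[:3,:3]=R.from_quat([q[1],q[2],q[3],q[0]]).as_matrix();M[:3,3]=o['eef_pos']
        i['T']=M@i['hand_eye']
    return p,d,i
def cast(i,px,z):
    K=np.array([[i['fx'],0,i['cx']],[0,i['fy'],i['cy']],[0,0,1]])
    u=cv2.undistortPoints(np.float64(px).reshape(-1,1,2),K,i['dist_coeffs'])[:,0]
    r=np.c_[u,np.ones(len(u))]@i['T'][:3,:3].T;t=i['T'][:3,3]
    return t+r*((z-t[2])/r[:,2])[:,None]
def proj(i,P):
    K=np.array([[i['fx'],0,i['cx']],[0,i['fy'],i['cy']],[0,0,1]]);W=np.linalg.inv(i['T'])
    return cv2.projectPoints(np.float64(P),cv2.Rodrigues(W[:3,:3])[0],W[:3,3],K,i['dist_coeffs'])[0][:,0]
def big(m,box=None):
    m=m.astype(np.uint8)*255
    if box: k=np.zeros_like(m);k[box[1]:box[3],box[0]:box[2]]=1;m=m*k
    m=cv2.morphologyEx(m,cv2.MORPH_CLOSE,np.ones((5,5)))
    c=cv2.findContours(m,cv2.RETR_EXTERNAL,cv2.CHAIN_APPROX_NONE)[0]
    return max(c,key=cv2.contourArea)
def rect(P): # world contour -> rect centre,sides,corners (mm)
    r=cv2.minAreaRect(np.float32(P[:,:2]*1000)); return r,cv2.boxPoints(r)
E
python3 - <<'E'
from h import *
for n,tb,eb in(("top",(305,120,390,205),(355,100,400,205)),("side",(225,150,290,200),(200,145,295,175))):
    p,d,i=cam(n);h=cv2.cvtColor(p,cv2.COLOR_RGB2HSV)
    tm=((h[...,0]<13)|(h[...,0]>172))&(h[...,1]>130)&(h[...,2]>95)
    c=big(tm,tb);P=cast(i,c,.048);r,b=rect(P);print(n,"tile",np.round(r[0],1),np.round(r[1],1),round(r[2],1),b.round(0).tolist())
    em=(h[...,1]<55)&(h[...,2]>130)
    e=big(em,eb);P2=cast(i,e,.040);r,b2=rect(P2);print("edge",np.round(r[0],1),np.round(r[1],1),round(r[2],1),b2.round(0).tolist())
    if n=="top":
        v=p.copy();cv2.drawContours(v,[c,e],-1,(0,255,0),1)
        cv2.imwrite("pics/crop1.png",cv2.resize(v[90:220,230:410],None,fx=4,fy=4,interpolation=cv2.INTER_CUBIC)[:,:,::-1])
    for nm,u,vv in([("cup",293,111),("rib",236,172),("glass",245,220)] if n=="top" else [("cup",198,211),("rib",250,264),("glass",305,250)]):
        print(nm,cast(i,[[u,vv]],.02).round(3))
E
```

```text
top tile [ 555.4 -218.9] [103.6 121.9] 24.2 [[483.0, -185.0], [533.0, -296.0], [628.0, -253.0], [578.0, -142.0]]
edge [ 584.7 -292.2] [226.5  21.7] 15.6 [[473.0, -312.0], [479.0, -333.0], [697.0, -272.0], [691.0, -251.0]]
cup [[ 0.69 -0.09  0.02]]
rib [[0.539 0.05  0.02 ]]
glass [[0.421 0.028 0.02 ]]
side tile [ 554.1 -215. ] [105.4 129.6] 24.7 [[479.0, -178.0], [533.0, -296.0], [629.0, -252.0], [575.0, -134.0]]
edge [ 585.3 -294.6] [224.8  24.8] 15.9 [[474.0, -313.0], [481.0, -337.0], [697.0, -276.0], [690.0, -252.0]]
cup [[ 0.685 -0.094  0.02 ]]
rib [[0.535 0.067 0.02 ]]
glass [[0.419 0.021 0.02 ]]
```

View pics/crop1.png

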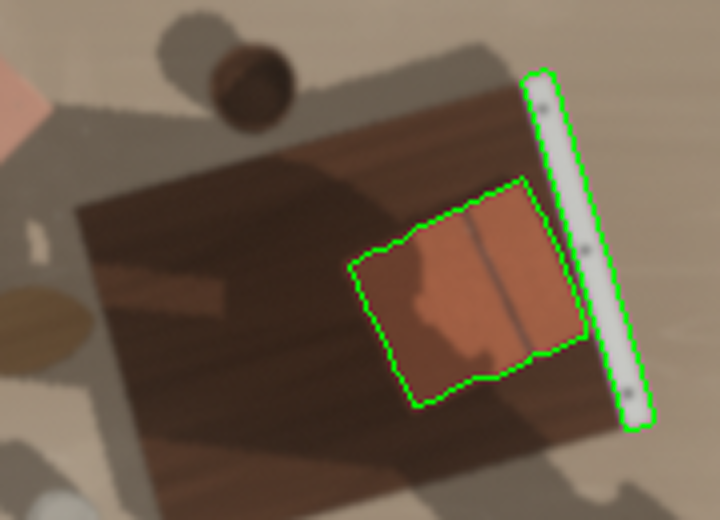

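The crop confirms it: terracotta, dark groove on the side nearest the metal strip, outlines sound (about 104x122 mm against 100x120). The tile is askew by about 8.7° and the score is about 70 mm short. Next I work out the approach behind the rear end.

```bash
cat >> h.py <<'E'
def pose():
    o=ctrl.get_obs();q=o['eef_rot'];return o,o['eef_pos'],R.from_quat([q[1],q[2],q[3],q[0]])
def want(a): # tool down, jaw axis along angle a deg
    a=np.radians(a);c,s=np.cos(a),np.sin(a);return R.from_matrix(np.array([[0,0,-1],[c,s,0],[s,-c,0]]).T)
def delta(p,a):
    o,e,r=pose();t=r.inv().apply(np.array(p)-e)*1000;w=(r.inv()*want(a)).as_rotvec(degrees=True)
    return t.round(1).tolist(),w.round(2).tolist()
E
python3 - <<'E'
from h import *
o,e,r=pose();print(r.as_matrix().round(3))
a=24.4;s,c=np.sin(np.radians(a)),np.cos(np.radians(a))
rear=np.array([.555,-.217])+.060*np.array([-s,c]);p=rear+.035*np.array([-s,c]);print(rear,p)
for z in(.19,.06):print(delta([*p,z],a))
E
```

```text
[[-0.     0.243 -0.97 ]
 [ 0.001 -0.97  -0.243]
 [-1.    -0.001 -0.   ]]
[ 0.53021373 -0.16235898] [ 0.51575508 -0.13048505]
([2.0, -322.6, -468.4], [-100.32, -0.06, 0.03])
([132.0, -322.4, -468.4], [-100.32, -0.06, 0.03])
```

Emit:
{"fn": "step_arm", "kwargs": {"motion": [[0,-32,-47,-10,0,0,75],[0,-65,-94,-20,0,0,75],[0,-97,-141,-30,0,0,75],[0,-129,-187,-40,0,0,75],[0,-161,-234,-50,0,0,75],[0,-194,-281,-60,0,0,75],[0,-226,-328,-70,0,0,75],[0,-258,-375,-80,0,0,75],[0,-290,-421,-90,0,0,75],[0,-322,-468,-100,0,0,75]]}}

```text
time_s: 1.45
eef_pos: [0.5165, -0.1299, 0.1921]
eef_rot: [0.595, 0.383, 0.594, -0.383]
wrist_force: [0.5, -0.3, 0.5]
opening: 0.71
```

Emit:
{"fn": "step_arm", "kwargs": {"motion": [[0,0,0,0,0,0,75],[0,0,0,0,0,0,75]]}}

```text
time_s: 1.7
eef_pos: [0.5152, -0.1314, 0.1917]
eef_rot: [0.593, 0.384, 0.594, -0.385]
wrist_force: [0.2, -0.8, 0.8]
opening: 0.704
```

```bash
python3 - <<'E'
from h import *
o,e,r=pose();print(o['time_s'],e,o['opening'],o['wrist_force'],o['q'].round(2));print(r.as_matrix().round(3))
p,d,i=cam("wrist");cv2.imwrite("pics/w1.png",p[:,:,::-1]);np.save("pics/w1T.npy",i['T'])
print(delta([.5158,-.1305,.06],24.4))
E
```

```text
1.7 [ 0.51517065 -0.13139371  0.19174317] 0.7043809141141095 [ 0.23948598 -0.79706576  0.82668321] [-0.47  0.08  1.72 -0.    1.34 -0.89]
[[-0.001  0.913  0.408]
 [-0.     0.408 -0.913]
 [-1.    -0.001 -0.   ]]
([131.9, 1.5, -1.0], [-0.39, -0.01, 0.04])
```

View pics/w1.png

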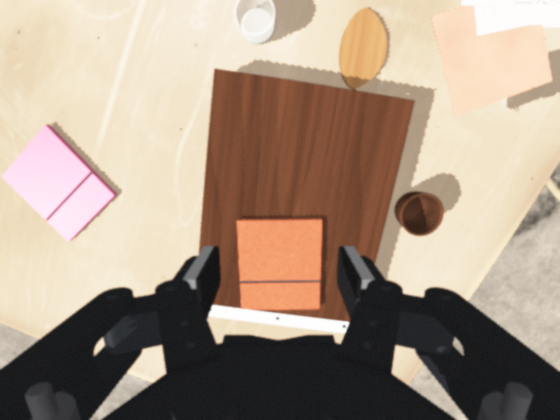

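The wrist view shows the tile at (280,265), its rear end at row 219, the groove at row 282 and the metal strip from (210,312) to (345,328). Push direction is image-down. I measure tile, groove and strip here, in one common camera.

```bash
cat >> h.py <<'E'
def fitline(P): # x as free variable: returns angle deg, point mean, resid mm
    vx,vy,x,y=cv2.fitLine(np.float32(P[:,:2]*1000),cv2.DIST_HUBER,0,.01,.01).ravel()
    if vx<0:vx,vy=-vx,-vy
    res=np.abs((P[:,0]*1000-x)*vy-(P[:,1]*1000-y)*vx)
    return np.degrees(np.arctan2(vy,vx)),np.array([x,y]),np.median(res)
def colscan(p,i,z,c0,c1,r0,r1,kind,r1c=None):
    """per column rows r0..r1: 'dark' darkest subpixel row (groove); 'up'/'down' strongest brightness rise/fall"""
    g=cv2.GaussianBlur(p[...,0].astype(np.float32),(3,3),0);pts=[]
    for c in range(c0,c1):
        v=g[r0:r1,c]; w=-v if kind=='dark' else (np.gradient(v) if kind=='up' else -np.gradient(v))
        k=int(w[1:-1].argmax())+1
        den=w[k-1]-2*w[k]+w[k+1]; k=k+(0.5*(w[k-1]-w[k+1])/den if den else 0)
        pts.append((c,r0+k))
    return cast(i,pts,z),np.array(pts)
def report(L,S,inner=True):
    """score line L and strip line S(fit) -> signed distances (mm) of score ends from S line along board +y"""
    a,q,_=S;n=np.array([-np.sin(np.radians(a)),np.cos(np.radians(a))])
    al,ql,_=L;t=np.array([np.cos(np.radians(al)),np.sin(np.radians(al))])
    return a,al,(ql-q)@n
E
python3 - <<'E'
from h import *
p=cv2.imread("pics/w1.png")[:,:,::-1];i=ctrl.camera_info("wrist");i['T']=np.load("pics/w1T.npy")
rear=colscan(p,i,.048,245,316,208,230,'up');sc=colscan(p,i,.048,250,312,274,290,'dark')
fr=colscan(p,i,.048,248,312,300,316,'down')
inn=colscan(p,i,.040,222,340,300,322,'up');out=colscan(p,i,.040,222,340,317,340,'down')
out_=lambda n,x:print(n,fitline(x[0]),x[1][[0,len(x[1])//2,-1]].round(1).tolist())
for n,x in zip("rear score front inner outer".split(),(rear,sc,fr,inn,out)):out_(n,x)
# tile sides via rows
h=cv2.cvtColor(p,cv2.COLOR_RGB2HSV);m=(h[...,0]<13)&(h[...,1]>150)&(h[...,2]>150)
c=big(m,(215,200,335,318));r,b=rect(cast(i,c,.048));print(r,b.round(0).tolist())
print(p[296:340,280].tolist())
E
```

```text
rear (np.float32(24.417498), array([ 529.6842 , -163.59799], dtype=float32), np.float64(0.04504880568670844)) [[245.0, 219.2], [280.0, 219.0], [315.0, 218.6]]
score (np.float32(24.638752), array([ 566.29913, -235.47733], dtype=float32), np.float64(0.07158415208430124)) [[250.0, 281.5], [281.0, 281.1], [311.0, 280.9]]
front (np.float32(22.90491), array([ 584.02594, -271.58682], dtype=float32), np.float64(0.42706725111784216)) [[248.0, 314.5], [280.0, 309.6], [311.0, 309.1]]
inner (np.float32(16.000078), array([ 613.76587, -275.05026], dtype=float32), np.float64(0.22223662492638985)) [[222.0, 305.2], [281.0, 313.1], [339.0, 320.4]]
outer (np.float32(24.209438), array([ 597.8471 , -316.59802], dtype=float32), np.float64(1.2165204184831193)) [[222.0, 338.8], [281.0, 340.3], [339.0, 332.3]]
((555.360107421875, -218.876708984375), (102.29174041748047, 122.63399505615234), 24.481931686401367) [[483.0, -184.0], [534.0, -296.0], [627.0, -253.0], [576.0, -142.0]]
[[244, 159, 111], [244, 160, 112], [245, 159, 110], [246, 163, 115], [247, 164, 115], [247, 166, 116], [247, 164, 116], [246, 161, 114], [246, 163, 114], [247, 163, 114], [248, 168, 118], [247, 163, 114], [244, 158, 111], [227, 136, 95], [179, 104, 72], [147, 92, 64], [159, 117, 95], [209, 187, 175], [245, 242, 239], [252, 252, 251], [253, 253, 252], [251, 251, 251], [251, 251, 250], [252, 252, 251], [253, 253, 253], [254, 254, 253], [254, 254, 253], [253, 253, 253], [252, 251, 249], [247, 242, 234], [243, 231, 209], [240, 225, 195], [239, 224, 193], [240, 223, 194], [239, 222, 191], [240, 224, 193], [240, 224, 195], [240, 225, 195], [240, 223, 193], [240, 223, 193], [240, 224, 193], [238, 221, 190], [228, 205, 176], [179, 158, 132]]
```

Emit:
{"fn": "step_arm", "kwargs": {"motion": [[50,0,0,0,0,0,75],[95,0,0,0,0,0,75],[125,0,0,0,0,0,75],[140,0,0,0,0,0,75],[145,0,0,0,0,0,75],[145,0,0,0,0,0,75],[145,0,0,0,0,0,75]]}}

```text
time_s: 2.62
eef_pos: [0.5165, -0.1321, 0.0484]
eef_rot: [0.594, 0.385, 0.592, -0.385]
wrist_force: [0.8, -0.2, 0.5]
opening: 0.709
```

Emit:
{"fn": "step_arm", "kwargs": {"motion": [[1.5,0,0,0,0,0,75],[3,0,0,0,0,0,75],[3,0,0,0,0,0,75]]}}

```text
time_s: 3.0
eef_pos: [0.5155, -0.1314, 0.044]
eef_rot: [0.593, 0.385, 0.593, -0.385]
wrist_force: [-0.3, 0.1, -0.3]
opening: 0.706
```

Emit:
{"fn": "step_arm", "kwargs": {"motion": [[1.5,0,0,0,0,0,75],[3,0,0,0,0,0,75],[3,0,0,0,0,0,75]]}}

```text
time_s: 3.38
eef_pos: [0.5153, -0.1315, 0.0409]
eef_rot: [0.593, 0.385, 0.593, -0.385]
wrist_force: [-0.7, -0.0, -1.0]
opening: 0.705
```

Emit:
{"fn": "step_arm", "kwargs": {"motion": [[1,0,0,0,0,0,75],[2,0,0,0,0,0,75],[2,0,0,0,0,0,75]]}}

```text
time_s: 3.75
eef_pos: [0.5154, -0.1315, 0.039]
eef_rot: [0.593, 0.385, 0.593, -0.385]
wrist_force: [-0.5, -0.7, 0.1]
opening: 0.704
```

Emit:
{"fn": "step_arm", "kwargs": {"motion": [[1,0,0,0,0,0,75],[2,0,0,0,0,0,75],[2,0,0,0,0,0,75]]}}

```text
time_s: 4.12
eef_pos: [0.5154, -0.1315, 0.037]
eef_rot: [0.593, 0.385, 0.593, -0.385]
wrist_force: [0.5, -1.0, -0.3]
opening: 0.702
```

Emit:
{"fn": "step_arm", "kwargs": {"motion": [[1,0,0,0,0,0,75],[1,0,0,0,0,0,75]]}}

```text
time_s: 4.38
eef_pos: [0.5155, -0.1315, 0.036]
eef_rot: [0.593, 0.385, 0.593, -0.385]
wrist_force: [-1.1, 0.5, -0.5]
opening: 0.707
```

Emit:
{"fn": "step_arm", "kwargs": {"motion": [[1,0,0,0,0,0,75],[1,0,0,0,0,0,75]]}}

```text
time_s: 4.62
eef_pos: [0.5155, -0.1315, 0.035]
eef_rot: [0.593, 0.385, 0.593, -0.385]
wrist_force: [0.5, 0.1, 0.2]
opening: 0.709
```

Emit:
{"fn": "step_arm", "kwargs": {"motion": [[1,0,0,0,0,0,75],[1,0,0,0,0,0,75]]}}

```text
time_s: 4.88
eef_pos: [0.5154, -0.1315, 0.034]
eef_rot: [0.593, 0.385, 0.593, -0.385]
wrist_force: [-0.1, -0.6, -0.5]
opening: 0.71
```

Emit:
{"fn": "step_arm", "kwargs": {"motion": [[0.5,0,0,0,0,0,75],[0.5,0,0,0,0,0,75]]}}

```text
time_s: 5.12
eef_pos: [0.5155, -0.1315, 0.0336]
eef_rot: [0.593, 0.385, 0.593, -0.385]
wrist_force: [0.7, -0.2, -0.3]
opening: 0.709
```

Emit:
{"fn": "step_arm", "kwargs": {"motion": [[0.5,0,0,0,0,0,75],[0.5,0,0,0,0,0,75]]}}

```text
time_s: 5.38
eef_pos: [0.5155, -0.1315, 0.033]
eef_rot: [0.593, 0.385, 0.593, -0.385]
wrist_force: [-0.3, -0.4, -0.2]
opening: 0.708
```

Emit:
{"fn": "step_arm", "kwargs": {"motion": [[1,0,0,0,0,0,75],[1,0,0,0,0,0,75]]}}

```text
time_s: 5.62
eef_pos: [0.5154, -0.1315, 0.032]
eef_rot: [0.593, 0.385, 0.593, -0.385]
wrist_force: [0.1, 0.1, -0.0]
opening: 0.704
```

Emit:
{"fn": "step_arm", "kwargs": {"motion": [[1,0,0,0,0,0,75],[1,0,0,0,0,0,75]]}}

```text
time_s: 5.88
eef_pos: [0.5155, -0.1315, 0.031]
eef_rot: [0.593, 0.385, 0.593, -0.385]
wrist_force: [0.5, 0.4, 0.3]
opening: 0.71
```

Emit:
{"fn": "step_arm", "kwargs": {"motion": [[-0.5,0,5,-0.4,0,0,75],[-0.5,0,12,-0.4,0,0,75],[-0.5,0,18,-0.4,0,0,75],[-0.5,0,21,-0.4,0,0,75],[-0.5,0,21,-0.4,0,0,75]]}}

```text
time_s: 6.5
eef_pos: [0.5241, -0.151, 0.0315]
eef_rot: [0.595, 0.383, 0.595, -0.383]
wrist_force: [0.1, 1.2, -0.6]
opening: 0.707
```

```bash
python3 - <<'E'
from h import *
o,e,r=pose();print(e,r.as_matrix()[:2,1],o['wrist_force'])
p,d,i=cam("wrist");cv2.imwrite("pics/w2.png",p[:,:,::-1]);np.save("pics/w2T.npy",i['T'])
E
```

```text
[ 0.52411887 -0.15097957  0.03153301] [0.91026752 0.41402058] [ 0.08488566  1.19137172 -0.58670349]
```

View pics/w2.png

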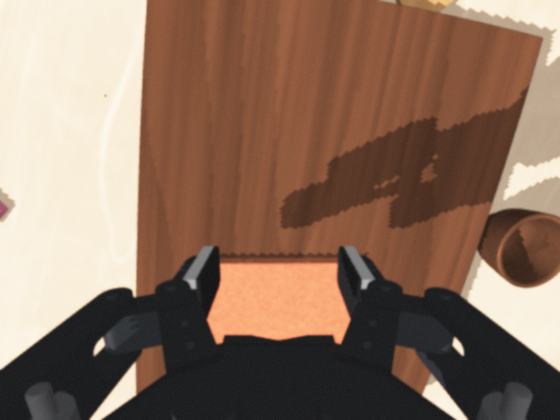

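The rear end shows at row ~260 between the fingertips, with both fingertips just behind it.

```bash
cat >> h.py <<'E'
def rearcheck(tag,r0=235,r1=290):
    o,e,r=pose();p,d,i=cam("wrist");cv2.imwrite(f"pics/{tag}.png",p[:,:,::-1]);
    x=colscan(p,i,.048,228,332,r0,r1,'up');f=fitline(x[0]);g=(np.r_[f[1]/1000,e[2]]-e)
    print("rear ang %.2f pt %s res %.2f | tool ang %.2f"%(f[0],f[1].round(1),f[2],np.degrees(np.arctan2(r.as_matrix()[1,1],r.as_matrix()[0,1]))),"rear in tool y,z mm",(r.inv().apply(g)[1:]*1000).round(1),"t",o['time_s'],o['wrist_force'].round(1),x[1][[0,50,-1],1].round(1))
    # distance of score from metal edge, wrist-measured strip: inner line at 16.0 deg via (613.77,-275.05), outer 16 mm beyond
    a=np.radians(16.0);n=np.array([-np.sin(a),np.cos(a)]);q=np.array([613.77,-275.05])-16*n
    b=np.radians(f[0]);t=np.array([np.cos(b),np.sin(b)]);m=np.array([np.sin(b),-np.cos(b)])
    for k in(-50,0,50):print(k,((f[1]+80*m+k*t-q)@n).round(1),end=' ')
    print()
    return f
E
python3 - <<'E'
from h import *
rearcheck("w3")
E
```

```text
rear ang 24.65 pt [ 531.4 -163.1] res 0.03 | tool ang 24.47 rear in tool y,z mm [ 1.6 14.4] t 6.55 [ 0.1 -0.2 -0.6] [263.1 263.  262.8]
-50 59.7 0 67.2 50 74.7
```

Emit:
{"fn": "step_arm", "kwargs": {"motion": [[0,0,2,0,0,0,75],[0,0,4,0,0,0,75],[0,0,6,0,0,0,75],[0,0,8,0,0,0,75],[0,0,10,0,0,0,75],[0,0,10,0,0,0,75]]}}

```text
time_s: 7.35
eef_pos: [0.5283, -0.16, 0.0316]
eef_rot: [0.595, 0.383, 0.595, -0.383]
wrist_force: [-0.6, 0.6, 0.3]
opening: 0.703
```

```bash
python3 - <<'E'
from h import *
rearcheck("w4")
E
```

```text
rear ang 24.73 pt [ 525.2 -165.9] res 0.05 | tool ang 24.48 rear in tool y,z mm [-5.3  4.1] t 7.35 [-0.6  0.6  0.3] [247.8 247.5 247.2]
-50 58.7 0 66.3 50 73.8
```

```bash
python3 - <<'E'
from h import *
p,d,i=cam("side");np.save("pics/s5d.npy",d)
o,e,r=pose();u=proj(i,[[*e[:2],.045]])[0].astype(int);print(u)
a=p[max(0,u[1]-60):u[1]+40,max(0,u[0]-60):u[0]+60]
a=cv2.resize(a,None,fx=5,fy=5,interpolation=cv2.INTER_CUBIC)
cv2.imwrite("pics/s5.png",a[:,:,::-1])
E
```

```text
[263 188]
```

View pics/s5.png

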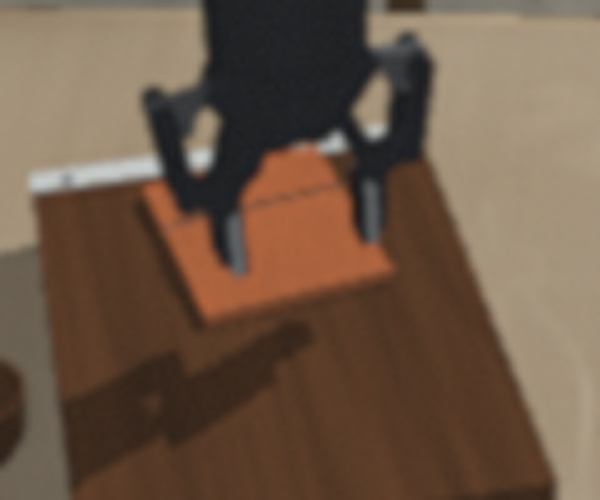

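View pics/w4.png

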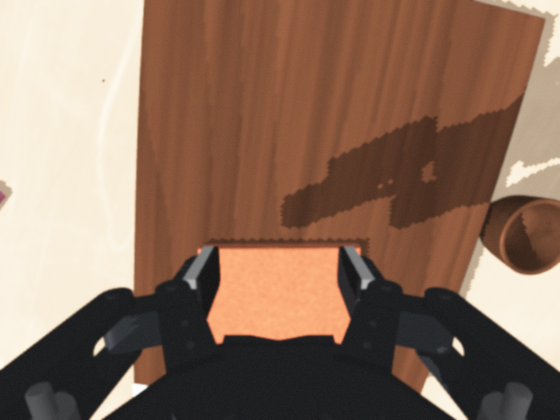

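The side crop shows the fingertips, at (235,270) and (375,240), hovering above the tile, so they stand higher than the TCP figure implied. I check with depth before going on.

```bash
python3 - <<'E'
from h import *
d=np.load("pics/s5d.npy");i=ctrl.camera_info("side")
def P(u,v):
    z=d[v,u];ray=cast(i,[[u,v]],0)[0]-i['T'][:3,3];zc=np.linalg.inv(i['T'])[:3,:3]@ray
    return (i['T'][:3,3]+ray*z/zc[2]).round(4)
x0,y0=203,128
for n,cx,cy in[("tipL",237,268),("tipL up",236,250),("tipL up2",232,220),("tipR",373,238),("tipR up",373,215),("tile",300,250),("tile",250,295),("board",300,400),("board",450,400),("table",580,250)]:
    u,v=round(x0+cx/5),round(y0+cy/5);print(n,(u,v),P(u,v))
E
```

```text
tipL (250, 182) [ 0.5563 -0.1335  0.084 ]
tipL up (250, 178) [ 0.5558 -0.1354  0.0946]
tipL up2 (249, 172) [0.4194 0.6005 0.6654]
tipR (278, 176) [ 0.4913 -0.1671  0.0786]
tipR up (278, 171) [ 0.4915 -0.1737  0.089 ]
tile (263, 178) [ 0.5333 -0.1973  0.0478]
tile (253, 187) [ 0.5546 -0.1589  0.0481]
board (263, 208) [ 0.5227 -0.0908  0.0395]
board (293, 208) [ 0.4508 -0.0934  0.0401]
table (319, 178) [ 3.864e-01 -2.653e-01  2.000e-04]
```

```bash
python3 - <<'E'
from h import *
d=np.load("pics/s5d.npy");i=ctrl.camera_info("side")
o,e,r=pose()
def cloud(d,i):
    v,u=np.nonzero(d>0);K=np.array([[i['fx'],0,i['cx']],[0,i['fy'],i['cy']],[0,0,1]])
    q=cv2.undistortPoints(np.float64(np.c_[u,v]).reshape(-1,1,2),K,i['dist_coeffs'])[:,0]
    C=np.c_[q,np.ones(len(q))]*d[v,u][:,None];return C@i['T'][:3,:3].T+i['T'][:3,3],np.c_[u,v]
p,dw,iw=cam("wrist")
for n,(X,uv) in(("side",cloud(d,i)),("wrist",cloud(dw,iw))):
    T=r.inv().apply(X-e)*1000
    k=(np.abs(T[:,2])<25)&(np.abs(T[:,1])<70)&(X[:,2]>.053)&(X[:,2]<.15)
    print(n,k.sum())
    for s in(-1,1):
        m=k&(T[:,1]*s>0);
        if m.any():
            j=np.argsort(-T[m][:,0])[:8];print(s,"lowest tool xyz",T[m][j].round(0).tolist(),"z",X[m][j,2].round(3),"px",uv[m][j].tolist())
    hist=np.histogram(X[k][:,2],bins=np.arange(.05,.15,.01))[0];print(hist)
E
```

```text
side 558
-1 lowest tool xyz [[-45.0, -30.0, 10.0], [-45.0, -30.0, -4.0], [-47.0, -37.0, -9.0], [-47.0, -34.0, -8.0], [-47.0, -30.0, 3.0], [-47.0, -32.0, -7.0], [-48.0, -31.0, -3.0], [-49.0, -30.0, 9.0]] z [0.077 0.077 0.079 0.079 0.079 0.079 0.08  0.081] px [[273, 173], [275, 176], [278, 176], [277, 176], [274, 174], [276, 176], [275, 175], [273, 172]]
1 lowest tool xyz [[-45.0, 35.0, -7.0], [-45.0, 37.0, -3.0], [-48.0, 36.0, -2.0], [-48.0, 31.0, -9.0], [-48.0, 33.0, -8.0], [-51.0, 30.0, -8.0], [-51.0, 39.0, -5.0], [-52.0, 33.0, -9.0]] z [0.077 0.077 0.079 0.08  0.08  0.082 0.083 0.083] px [[250, 183], [249, 182], [249, 181], [252, 182], [251, 182], [252, 181], [248, 181], [251, 181]]
[  0   0  11  39  50  45  47 112 105]
wrist 22267
-1 lowest tool xyz [[-44.0, -31.0, -3.0], [-44.0, -31.0, 6.0], [-45.0, -31.0, 5.0], [-45.0, -31.0, -2.0], [-45.0, -31.0, -5.0], [-45.0, -31.0, -4.0], [-45.0, -31.0, 5.0], [-45.0, -31.0, 9.0]] z [0.076 0.076 0.076 0.076 0.077 0.077 0.077 0.077] px [[219, 255], [220, 272], [220, 270], [219, 259], [219, 253], [219, 254], [220, 271], [220, 278]]
1 lowest tool xyz [[-44.0, 30.0, 7.0], [-45.0, 30.0, 5.0], [-45.0, 30.0, -4.0], [-45.0, 30.0, 8.0], [-45.0, 30.0, -1.0], [-45.0, 30.0, 9.0], [-45.0, 30.0, -3.0], [-45.0, 30.0, 8.0]] z [0.076 0.076 0.076 0.076 0.076 0.076 0.076 0.077] px [[337, 273], [337, 271], [338, 255], [337, 275], [338, 260], [337, 277], [338, 257], [337, 276]]
[   0    0  108  709  951 1108  988 3926 6720]
```

Both cameras put the fingertips at z≈0.076, about 44 mm behind the reported TCP. Jaw half-gap is 30.5 mm as expected, so only the length is off. I will work from the seen tips: back off behind the rear end, go down 30 mm, then look again.

Emit:
{"fn": "step_arm", "kwargs": {"motion": [[0,0,-8,0,0,0,75],[0,0,-16,0,0,0,75],[0,0,-16,0,0,0,75],[12,0,-16,0,0,0,75],[22,0,-16,0,0,0,75],[28,0,-16,0,0,0,75],[28,0,-16,0,0,0,75]]}}

```text
time_s: 8.38
eef_pos: [0.521, -0.145, 0.0026]
eef_rot: [0.594, 0.383, 0.595, -0.383]
wrist_force: [-0.2, 0.0, 0.1]
opening: 0.707
```

```bash
cat >> h.py <<'E'
def tips():
    o,e,r=pose();p,d,i=cam("wrist")
    v,u=np.nonzero(d>0);K=np.array([[i['fx'],0,i['cx']],[0,i['fy'],i['cy']],[0,0,1]])
    q=cv2.undistortPoints(np.float64(np.c_[u,v]).reshape(-1,1,2),K,i['dist_coeffs'])[:,0]
    X=(np.c_[q,np.ones(len(q))]*d[v,u][:,None])@i['T'][:3,:3].T+i['T'][:3,3];T=r.inv().apply(X-e)*1000
    for s in(-1,1):
        k=(np.abs(T[:,1]*s-31.5)<2.5)&(np.abs(T[:,2])<14)&(T[:,0]>-60)&(X[:,2]>.0405)
        w=k&(T[:,0]<-42);print(s,"tip z %.1f"%(np.percentile(X[w,2],1)*1000),"tool x %.1f"%np.percentile(T[w,0],99),"tool z range",np.percentile(T[w,2],[1,99]).round(1))
E
python3 - <<'E'
from h import *
print(pose()[1]);tips();rearcheck("w6")
E
```

```text
[ 0.52096728 -0.14503287  0.00264083]
-1 tip z 47.6 tool x -45.0 tool z range [-10.9  11.3]
1 tip z 47.4 tool x -44.8 tool z range [-10.9  11.4]
rear ang 44.41 pt [ 525.8 -134.8] res 0.42 | tool ang 24.48 rear in tool y,z mm [ 8.3 -7.7] t 8.425 [-0.   0.3  0.8] [266.2 253.8 236.7]
-50 80.9 0 104.7 50 128.5
```

Emit:
{"fn": "step_arm", "kwargs": {"motion": [[1,0,0,0,0,0,75],[2,0,0,0,0,0,75],[3,0,0,0,0,0,75],[4,0,0,0,0,0,75],[4,0,0,0,0,0,75]]}}

```text
time_s: 9.1
eef_pos: [0.5215, -0.1452, -0.0005]
eef_rot: [0.595, 0.383, 0.595, -0.383]
wrist_force: [0.3, -1.0, 1.0]
opening: 0.705
```

```bash
python3 - <<'E'
from h import *
print(pose()[1],pose()[0]['wrist_force']);tips();rearcheck("w7",250,300)
E
```

```text
[ 5.21505584e-01 -1.45185008e-01 -5.06058723e-04] [ 0.29042381 -0.9966105   0.9673282 ]
-1 tip z 42.7 tool x -43.2 tool z range [-10.9  11.3]
1 tip z 42.0 tool x -42.5 tool z range [-11.   11.3]
rear ang 19.85 pt [ 533.5 -156.5] res 1.34 | tool ang 24.48 rear in tool y,z mm [ 6.2 15.2] t 9.15 [0.6 1.  0.2] [293.  292.8 292.8]
-50 68.9 0 72.3 50 75.7
```

View pics/w7.png

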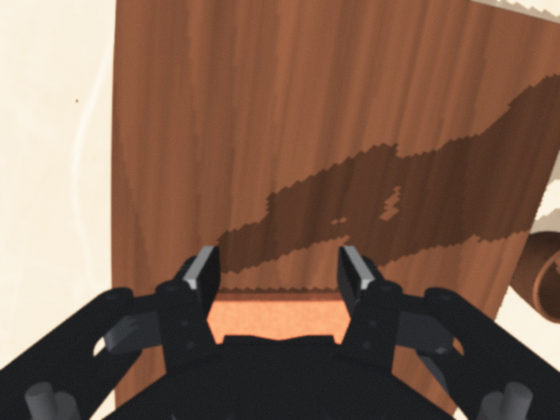

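Emit:
{"fn": "step_arm", "kwargs": {"motion": [[0,0,2,0,0,0,75],[0,0,4,0,0,0,75],[0,0,6,0,0,0,75],[0,0,8,0,0,0,75],[0,0,10,0,0,0,75],[0,0,12,0,0,0,75],[0,0,14,0,0,0,75],[0,0,14,0,0,0,75]]}}

```text
time_s: 10.2
eef_pos: [0.5275, -0.1582, -0.0004]
eef_rot: [0.595, 0.383, 0.595, -0.383]
wrist_force: [0.2, 1.1, 0.5]
opening: 0.709
```

```bash
python3 - <<'E'
from h import *
rearcheck("w8",262,300)
E
```

```text
rear ang 24.38 pt [ 529.6 -169.8] res 0.03 | tool ang 24.48 rear in tool y,z mm [-2.8 11.5] t 10.2 [0.2 1.1 0.5] [285.3 285.4 285.3]
-50 53.9 0 61.2 50 68.5
```

Emit:
{"fn": "step_arm", "kwargs": {"motion": [[0,0,4.8,0.8,0,0,75],[0,-0.1,9.6,1.7,0,0,75],[0,-0.3,14.4,2.5,0,0,75],[0,-0.6,19.2,3.4,0,0,75],[0,-0.9,24,4.2,0,0,75],[0,-1.3,28.8,5,0,0,75],[0,-1.7,33.6,5.9,0,0,75],[0,-2.3,38.4,6.7,0,0,75],[0,-2.8,43,7.6,0,0,75],[0,-3.5,46,8.4,0,0,75]]}}

```text
time_s: 11.5
eef_pos: [0.5434, -0.2017, -0.0004]
eef_rot: [0.565, 0.425, 0.565, -0.425]
wrist_force: [0.1, 2.2, -0.3]
opening: 0.704
```

Emit:
{"fn": "step_arm", "kwargs": {"motion": [[0,0,0,0,0,0,75],[0,0,0,0,0,0,75]]}}

```text
time_s: 11.75
eef_pos: [0.5434, -0.2015, -0.0003]
eef_rot: [0.565, 0.425, 0.565, -0.425]
wrist_force: [-0.3, 0.6, 0.1]
opening: 0.708
```

```bash
python3 - <<'E'
from h import *
rearcheck("w9",262,300);print(pose()[1])
E
```

```text
rear ang 15.95 pt [ 551.9 -211.7] res 0.03 | tool ang 16.08 rear in tool y,z mm [ 5.4 12.1] t 11.75 [-0.3  0.6  0.1] [286.2 286.3 286.2]
-50 14.0 0 14.0 50 13.9 
[ 5.43320512e-01 -2.01421310e-01 -3.03805791e-04]
```

Square (15.95° against 16.0°) and 14 mm short by this measure. I push 12 more, then check the groove against the strip directly in the top and side views.

Emit:
{"fn": "step_arm", "kwargs": {"motion": [[0,0,3,0,0,0,75],[0,0,6,0,0,0,75],[0,0,9,0,0,0,75],[0,0,11,0,0,0,75],[0,0,12,0,0,0,75],[0,0,12,0,0,0,75]]}}

```text
time_s: 12.55
eef_pos: [0.5467, -0.213, -0.0004]
eef_rot: [0.565, 0.425, 0.565, -0.425]
wrist_force: [-0.8, 1.7, 0.5]
opening: 0.707
```

Emit:
{"fn": "step_arm", "kwargs": {"motion": [[0,0,-15,0,0,0,75],[0,0,-30,0,0,0,75],[0,0,-45,0,0,0,75],[-50,0,-75,0,0,0,75],[-100,0,-95,0,0,0,75],[-150,0,-110,0,0,0,75],[-180,0,-120,0,0,0,75],[-180,0,-120,0,0,0,75],[-180,0,-120,0,0,0,75]]}}

```text
time_s: 13.68
eef_pos: [0.5126, -0.0969, 0.1786]
eef_rot: [0.565, 0.425, 0.566, -0.425]
wrist_force: [-0.3, -0.4, 0.2]
opening: 0.707
```

```bash
python3 - <<'E'
from h import *
for n in("wrist","top","side"):
    p,d,i=cam(n);cv2.imwrite(f"pics/{n}10.png",p[:,:,::-1])
    np.save(f"pics/{n}10T.npy",i['T'])
v=cv2.imread("pics/top10.png")[90:220,300:420];s=cv2.imread("pics/wrist10.png")
v=cv2.resize(v,(388,420),interpolation=cv2.INTER_CUBIC)
cv2.imwrite("pics/f10.png",cv2.resize(np.hstack([s,v]),(800,354)))
print(pose()[1])
E
```

```text
[ 0.51238026 -0.09727125  0.17789231]
```

View pics/f10.png

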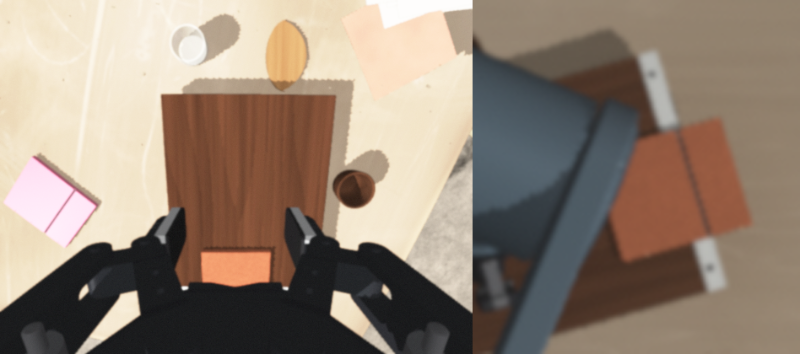

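The top crop shows the groove about in line with the strip's outer corner, both strip ends visible, and all neighbours standing. Now the numbers.

```bash
cat > final.py <<'E'
from h import *
import sys
def run(n,p,i,score,strips,tr):
    # scan along rows (top) or columns (side, tr=True); strip centre = midpoint of its two half-height flanks
    g=p.astype(np.float32);b=g[...,2];rd=g[...,0]
    if tr:b=b.T;rd=rd.T
    sw=lambda a:np.array(a)[:,::-1] if tr else np.array(a)
    L=[];S=[]
    (r0,r1),(xa,xb),half=score
    for r in range(r0,r1):
        c=xa+(xb-xa)*(r-r0)/(r1-r0);lo=int(c-half);v=rd[r,lo:int(c+half)+1];k=1+v[1:-1].argmin()
        den=v[k-1]-2*v[k]+v[k+1];L.append((lo+k+(.5*(v[k-1]-v[k+1])/den if den else 0),r))
    for (r0,r1),(x0,x1) in strips:
        for r in range(r0,r1):
            v=b[r,x0:x1];t=(v.max()+np.median(v))/2;w=np.flatnonzero(v>t)
            if len(w)<3 or w[0]==0:continue
            f=lambda a,c:a+(t-v[a])/(v[c]-v[a])*(c-a)
            if w[-1]+1<len(v):S.append((x0+(f(w[0]-1,w[0])+f(w[-1]+1,w[-1]))/2,r))
    Lw=cast(i,sw(L),.048);Sw=cast(i,sw(S),.040);fl,fs=fitline(Lw),fitline(Sw)
    print(n,"score",fl,"strip",fs,len(L),len(S))
    a=np.radians(fs[0]);nn=np.array([-np.sin(a),np.cos(a)]);dd=(Lw[:,:2]*1000-fs[1])@nn+8
    t=np.array([np.cos(np.radians(fl[0])),np.sin(np.radians(fl[0]))])
    print("  score end distances from edge face:",[round(float((fl[1]+k*t-fs[1])@nn+8),1) for k in(-50,0,50)],"scatter",dd.std().round(2))
E
python3 - <<'E'
from final import *
i=ctrl.camera_info("top");p=cv2.imread("pics/top10.png")[:,:,::-1]
run("top",p,i,((142,174),(376.2,386.5),4),[((112,132),(355,388)),((182,194),(372,402))],False)
i=ctrl.camera_info("top");p=cv2.imread("pics/side10.png")
cv2.imwrite("pics/sc.png",cv2.resize(p[130:200,190:310],None,fx=6,fy=6,interpolation=cv2.INTER_CUBIC))
E
```

```text
top score (np.float32(16.086147), array([ 569.4426 , -300.04163], dtype=float32), np.float64(0.14191692248846022)) strip (np.float32(15.683453), array([ 593.9963, -289.081 ], dtype=float32), np.float64(0.17481842772837375)) 32 32
  score end distances from edge face: [3.7, 4.1, 4.4] scatter 0.27
```

View pics/sc.png

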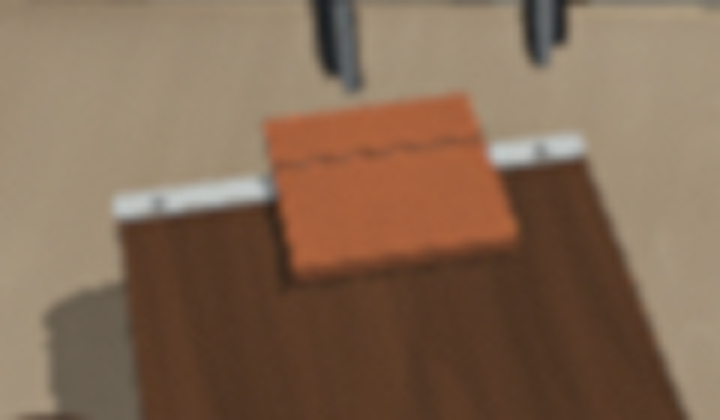

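The side view shows the tile flat and square. The groove runs from (236,157) to (270,153), with the strip visible on either side. Same measurement here as a cross-check.

```bash
python3 - <<'E'
from final import *
i=ctrl.camera_info("side");p=cv2.imread("pics/side10.png")[:,:,::-1]
run("side",p,i,((238,270),(157,153),3),[((211,232),(154,172)),((274,286),(148,164))],True)
E
```

```text
side score (np.float32(16.125832), array([ 568.93115, -301.90924], dtype=float32), np.float64(0.9479857874937905)) strip (np.float32(15.859043), array([ 609.1488, -288.0605], dtype=float32), np.float64(0.24189669480218834)) 32 32
  score end distances from edge face: [5.4, 5.7, 5.9] scatter 1.22
```

Estimates of the shortfall: 2 mm (wrist), 4.1 (top), 5.7 (side). All say short, so one more nudge of 4 mm along the same track, from the known contact pose.

Emit:
{"fn": "step_arm", "kwargs": {"motion": [[50,0,20,0,0,0,75],[100,0,45,0,0,0,75],[150,0,70,0,0,0,75],[175,0,75,0,0,0,75],[180,0,80,0,0,0,75],[180,0,95,0,0,0,75],[180,0,108,0,0,0,75],[180,0,115,0,0,0,75],[180,0,118,0,0,0,75],[180,0,118,0,0,0,75]]}}

```text
time_s: 15.08
eef_pos: [0.5461, -0.211, -0.0001]
eef_rot: [0.565, 0.425, 0.565, -0.425]
wrist_force: [0.4, 0.2, 0.0]
opening: 0.702
```

Emit:
{"fn": "step_arm", "kwargs": {"motion": [[0,0,2,0,0,0,75],[0,0,4,0,0,0,75],[0,0,6,0,0,0,75],[0,0,6,0,0,0,75],[0,0,6,0,0,0,75]]}}

```text
time_s: 15.7
eef_pos: [0.5477, -0.2166, -0.0005]
eef_rot: [0.565, 0.425, 0.565, -0.425]
wrist_force: [-1.1, 1.4, 1.0]
opening: 0.704
```

Emit:
{"fn": "step_arm", "kwargs": {"motion": [[0,0,-10,0,0,0,75],[0,0,-25,0,0,0,75],[0,0,-45,0,0,0,75],[-50,0,-75,0,0,0,75],[-100,0,-95,0,0,0,75],[-150,0,-110,0,0,0,75],[-180,0,-120,0,0,0,75],[-180,0,-120,0,0,0,75],[-180,0,-120,0,0,0,75]]}}

```text
time_s: 16.82
eef_pos: [0.5137, -0.1005, 0.1786]
eef_rot: [0.565, 0.425, 0.566, -0.425]
wrist_force: [0.4, -0.5, 0.2]
opening: 0.703
```

```bash
python3 - <<'E'
from final import *
p,d,i=cam("top");cv2.imwrite("pics/top11.png",p[:,:,::-1])
run("top",p,i,((143,175),(377.9,388),4),[((112,132),(355,388)),((184,194),(372,402))],False)
ps,d,i=cam("side");cv2.imwrite("pics/side11.png",ps[:,:,::-1])
run("side",ps,i,((240,270),(155.5,152),3),[((211,232),(154,172)),((274,286),(148,164))],True)
# tile heights from side depth
K=i;
def P(u,v):
    z=d[v,u];ray=cast(i,[[u,v]],0)[0]-i['T'][:3,3];zc=np.linalg.inv(i['T'])[:3,:3]@ray
    return (i['T'][:3,3]+ray*z/zc[2]).round(4)
for u,v in((245,150),(262,149),(245,165),(268,163)):print(P(u,v))
a=cv2.imread("pics/side0.png").astype(int);b=cv2.imread("pics/side11.png").astype(int)
for n,(x,y) in dict(cup=(198,211),rib=(250,264),glass=(305,250)).items():
    A=a[y-18:y+18,x-18:x+18].astype(np.float32).mean(2);B=b[y-18:y+18,x-18:x+18].astype(np.float32).mean(2);print(n,cv2.phaseCorrelate(A,B))
v=p[90:220,300:420];v=cv2.resize(v,(388,420),interpolation=cv2.INTER_CUBIC);s=cv2.resize(ps[130:280,190:330],(392,420),interpolation=cv2.INTER_CUBIC)
cv2.imwrite("pics/f11.png",np.hstack([v,s])[:,:,::-1]);o=pose()[0];print(o['time_s'],o['eef_pos'],o['wrist_force'])
E
```

```text
top score (np.float32(16.186642), array([ 564.60406, -305.35822], dtype=float32), np.float64(0.1888549175192401)) strip (np.float32(15.698866), array([ 626.92255, -279.80164], dtype=float32), np.float64(0.25878002703088177)) 32 30
  score end distances from edge face: [-0.2, 0.3, 0.7] scatter 0.33
side score (np.float32(17.042597), array([ 567.1496 , -306.50024], dtype=float32), np.float64(1.0260748661889707)) strip (np.float32(15.84143), array([ 609.14886, -288.05405], dtype=float32), np.float64(0.22236590086941543)) 30 32
  score end distances from edge face: [0.7, 1.7, 2.8] scatter 1.29
[ 0.5978 -0.3244  0.048 ]
[ 0.5503 -0.3336  0.0464]
[ 0.5874 -0.2502  0.0494]
[ 0.5267 -0.2656  0.0467]
cup ((-0.05163793589755272, -0.046087667948036426), 1.024548943212003)
rib ((-0.2780437567053369, 0.46287589809193364), 0.3717252564283065)
glass ((-0.020234518322418182, 0.04676478896989167), 0.9987733323632935)
16.925 [ 0.513327   -0.10084507  0.17778438] [0.27780264 0.86787927 0.07452642]
```

View pics/f11.png

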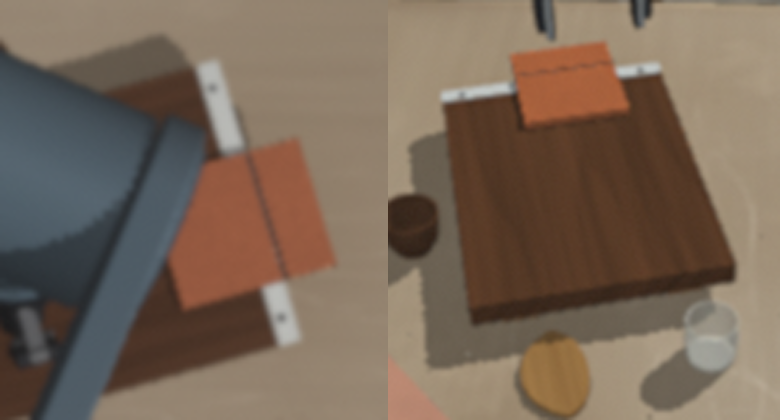

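The groove is over the strip's outer corner and along it, the tile is flat, the neighbours have not moved and the gripper is clear. I hand in.

```bash
python3 -c "
from bench import ctrl
print(ctrl.hand_in())"
```

```text
the job is handed in; nothing more can be done
None
```

I pushed the terracotta tile flat across the board with two spread fingertips on its rear end. On the way I turned it about 8.5° to square it, then nudged it 4 mm more after a check. I drew the arm back above the board and handed in at about 17 s.

**Last checks**
- **Score line:** the top view puts its two ends at −0.2 and +0.7 mm from the edge face, with the angle within 0.5°. The side view, which is noisier, gives +0.7 to +2.8 mm. Going by the earlier wrist-camera measurement and the distance pushed, it would be about −2 mm. The three disagree by up to about 4 mm, but all are inside ±6 mm.
- **Tile flat:** its top read 46–49 mm high, against 48 mm expected.
- **Cup, rib and glass:** they appear unmoved, with picture shifts under 0.6 px. The match for the rib was weak, but it looks in place.

**Fingertip offset:** the fingertips were really about 44 mm behind the reported tool point, not the 13 mm at most that the description suggests. Because of this, my first approach passed above the tile without touching it. The cameras showed the error, and I set the height from the fingertips as seen.

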